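# Slide the ink carriage to its stop and show the tall cartridge to the webcam

## Robot

A 7-joint arm with a two-finger parallel gripper is mounted at the origin on the work surface. World frame = base frame: x ahead of the robot, y to its left, z up, the work surface at z = 0. Lengths are in m, angles in rad, forces in N, time in s.
With the tool pointing down it reaches from about 0.35 to 0.9 m from the base axis. Payload 19.9 kg.
Tool frame: the origin (TCP) lies midway between the tips of the shut fingers; the grasp point (between the pads) lies 19 mm behind it (arm.pinch_z is the distance from the TCP to the grasp point, in m); z points along the fingers, y is the direction in which the jaws open and shut (so a half turn about z gives the same grasp; the last joint's range is limited). The gripper opens to 94 mm and grips with 3 to 60 N. Pads are 16 mm wide; open, the fingers measure 119 mm over their backs; the gripper's body (75 mm by 177 mm) begins 78 mm behind the grasp point.
Start: joints at [1.238, 0.417, -0.01, 1.614, 0.005, 1.111, -0.053], TCP at [0.18, -0.599, 0.205] pointing down, gripper open.
Joint ranges: [-2.81, 2.81], [-0.39, 2.02], [-1.27, 1.25], [0.06, 2.57], [-1.19, 4.33], [0.19, 2], [-2.82, 2.82]. Speed limits (rad/s): [1.89, 1.89, 2.39, 2.39, 3.01, 3.01, 3.01].

## Interface

Orientations are given as a rotation vector (axis times angle).
In Python, from plant import arm gives the robot as it stands.
- The arm moves only by the tool servo_tool, never from a script. Its argument "motion" is a list of rows, each a list of 6 numbers: the shift along the tool's x, y, z in mm, then the turn, a rotation vector about the tool's x, y, z in degrees. A call has 1 to 20 rows; each row is the pose to reach, as a shift and turn from the pose commanded when the call began, along the tool's axes at that moment; what a row does not reach only later rows make up. A row lasts 1/8 s, in which the tool goes at most 62.5 mm and 10.7 degrees, less where a joint would pass 70% of its speed; a pose out of reach is approached as far as the arm can. A call with a gripper value outside its range is refused whole. "fingers" is the finger opening in mm, from 0 to 94, set as the call begins (left out, the last holds). The fingers move at their own pace and stop on an object; "grip_force" is the grip in N (left out, the last holds). Time passes only in rows, so rows that repeat a pose let the fingers close. It gives the time, the measured TCP pose, the force and the opening at its end, in the units of the state.
- arm.observe(): the state, without advancing time (a new reading comes with each control period).
- arm.read_camera(name): name is "scene" or "top" or "wrist"; returns (picture, depth): 384x512x3 uint8, blue, green, red; 384x512 float32, m along the optical axis (not along the pixel's ray), 0 where there is no reading.
- arm.calibration(name): a dict with "fovy" (degrees; the focal length in pixels is half the picture's height over the tangent of half this angle, whatever the lens; pixels are square), "cx", "cy" (the principal point, pixels), "rvec" (rotation vector, rad) and "tvec" (3), from world to camera coordinates, as OpenCV has them. Camera axes: x right, y down, z forward; pixel columns grow to the right and rows downward; lengths in m; the calibration is good to about 2 mm. A picture is of the moment at which its call begins: read the wrist's pose just before it. calibration takes no time and is no camera call; for the wrist camera it gives the pose at the moment of the call.
- arm.job_done(): hands the job in, once; it reports no verdict.
Trained networks look in the newest picture that a camera, given by its name, has taken for a name from the list of things; names that differ only in an ending like _2 or _b are one class to them, and where a whole thing is asked for, a point or a joint stands for the part that bears it (a point fixed in the world has none). Each returns a list of dicts, best first, with "score" (0 to 1); they miss things now and then, are a little off and sometimes report something else, mostly with a low value. They report only what shows in the picture. A call takes as long as a camera call. They do not tell look-alikes from the thing itself.
- arm.boxes_of(camera, query): "bbox" ([centre column, centre row, width, height] in pixels, round what is visible of it).
- arm.outline_of(camera, query): "pixels" (384x512 bool, what is visible of it) and "bbox" ([centre column, centre row, width, height] in pixels, round what is visible of it).
The state is a dict: "time_s": time; "joints": joint angles; "joint_velocities": joint speeds; "joint_efforts": joint torques, N m; "ee_pos": TCP position; "orientation": TCP orientation; "force": force on the tool from outside, world axes, zero at the start; "wrist_torque": the same for the moment, N m; "finger_gap": opening from 0.0 (shut) to 1.0 (fully open).
Only numpy, scipy, OpenCV 4.12 (cv2) and the standard library are available. Lean on these libraries where they do the work, as an engineer would, in place of code of your own. Each camera call takes 0.05 s, during which the arm holds its last target. There are 200 camera calls.

## Task

Slide the ink carriage of the open printer (it has an upright fin to hold it by) to the left (as the robot sees it) all the way to its stop, clear of the steel hold-down bar; then lift out the taller of the two ink cartridges and show it to the webcam: upright, the copper chip facing squarely into the lens, level with the lens and ten centimetres in front of it, without bumping the webcam. Finish while still holding the cartridge there motionless in the gripper, touching nothing else with it. Leave the carriage at its stop, the shorter cartridge seated in it, and the other things on the desk where they are.

Things in the scene. Friction and masses are not known exactly. Their poses are not given: they have to be found in the camera images.
- printer: Black printer without its lid, fixed, 300 (x, depth) x 420 (y, width) x 130 mm high; origin at the centre of its underside, x towards its back (away from the robot), y to its left, z up. Its open bay, 176 (x) x 380 (y) mm, is centred on it; bay floor at z 55 mm, deck around it at z 130 mm.
- bar_end (a point): Free (left) end of the printer's fixed steel hold-down bar, on the centre of its top: printer x +4, y -30, z 158 mm. The bar is 16 mm wide (x), 5 mm thick, and runs from here to the right (printer -y) wall. A cartridge under it cannot be lifted out. Axes as the printer's.
- carriage (a joint): Slide of the grey ink carriage along the printer's +y (left seen from the robot), in m: 0 = parked at the right, 0.185 = fully left at the hard stop, the cartridge-change position. It starts at 0. About 2 N of friction; it stays where it is left. The carriage is 130 mm wide (y), with two equal pockets side by side.
- carriage_seat (a point): Carriage's middle, at the height of the pocket floors (80 mm above the desk), at printer x = 0; moves with the carriage; axes as the printer's. Pocket centres at y +32 and -32 mm from it. Pockets are 54 x 27 mm inside, 28 mm deep, rims 28 mm above this point; the cartridges stand on the pocket floors.
- fin_top (a point): Centre of the top of the carriage's upright grip fin, 152 mm above the desk and 49 mm in front (printer -x) of carriage_seat. The fin is 12 mm thick (y) and 26 mm long (x), and is free for 44 mm down to the level of the pocket rims (nothing closer than 25 mm beside it in y); axes as the printer's.
- cartridge_tall: The taller ink cartridge, black box 50 (x) x 24 (y) x 62 mm high, about 70 g, in one of the two pockets (either one), standing 34 mm out of it. Origin at the centre of its underside, z up; a small copper chip is on its +x face, which faces the printer's back (away from the robot) when seated; the other end has a small thumb lip at the top.
- chip (a point): Centre of the copper chip on the tall cartridge: 25 mm along the cartridge's +x from its vertical middle line, 50 mm above its underside (12 mm below its top). Axes as the cartridge's; its +x points straight out of the chip.
- cartridge_short: The shorter ink cartridge, same black box but 48 mm high, in the other pocket, standing 20 mm out. Stays seated. Origin at the centre of its underside.
- webcam: Black webcam on a round-footed stand (foot 90 mm across, mast 14 mm), fixed, on the left or the right of the printer; head 32 x 95 x 32 mm, centre 210 mm above the desk. Origin at the centre of the foot's underside. It looks along its own -x (roughly towards the robot's side of the desk), y is along the head, z up.
- lens (a point): Centre of the webcam's lens front: 25 mm along the webcam's -x from its origin, 210 mm above the desk. Axes as the webcam's.
- show_point (a point): Where the chip is to be shown: on the lens axis, 100 mm in front of the lens (125 mm along the webcam's -x from its origin), 210 mm above the desk. The cartridge's +x must point along the webcam's +x, its body on the side of the chip away from the lens. Axes as the webcam's.
- organiser: White pen organiser, fixed, 90 x 90 x 100 mm with pens up to about 165 mm high, in the place beside the printer that the webcam does not have. Origin at the centre of its underside.
- stapler: Loose stapler, 130 x 34 x 48 mm, lying on the desk; bystander. Origin at its underside's centre.
- mug: White mug, 80 mm across, 95 mm high; bystander. Origin at its underside's centre.
- mouse: Black computer mouse, 105 x 60 x 30 mm; bystander. Origin at its underside's centre.
- ink_box: Cardboard ink box, 55 x 100 x 75 mm, at the left of the desk; bystander. Origin at its underside's centre.
- tape_roll: Yellow roll of tape, 76 mm across, 20 mm high, at the right of the desk; bystander. Origin at its underside's centre.
- sharpener: Small metal pencil sharpener, 25 x 16 x 12 mm, on the printer's front deck near its right corner; bystander. Origin at its underside's centre.
Mind the look-alikes: they are no part of the job. What is shaped like the cartridge_tall but blue or red is not meant.

How it is judged:
On the way:
1. the carriage is at its left stop (within 5 mm) with the tall cartridge still seated in it (value of joint carriage above 0.18 m and distance between cartridge_tall and carriage_seat below 0.042 m), for 0.2 s.
At the end, for the whole second after the job is handed in: Gripper holds the tall cartridge still in the air: chip within 18 mm of the point 100 mm before the lens, facing it, upright and square within 0.18 rad, touching no webcam, printer or organiser; carriage within 10 mm of its stop, short cartridge seated (distance between chip and show_point below 0.018 m and angle between the x axis of cartridge_tall and the x axis of webcam, either way round below 0.18 rad and x of cartridge_tall in the frame of show_point below -0.005 m and angle between cartridge_tall's own z axis and vertical below 0.18 rad and contact force between cartridge_tall and the fingers above 0.5 N and contact force between cartridge_tall and webcam below 0.05 N and contact force between cartridge_tall and printer below 0.05 N and contact force between cartridge_tall and organiser below 0.05 N and linear speed of cartridge_tall below 0.02 m/s and value of joint carriage above 0.175 m and not (distance between cartridge_short and carriage_seat above 0.042 m)); the arm keeps its last pose, push and grip.
It fails at once if the short cartridge is pulled out of its pocket (distance between cartridge_short and carriage_seat above 0.042 m).
It fails at once if the webcam is pushed (over 10 N) (contact force between webcam and the arm above 10 N or contact force between webcam and the fingers above 10 N or contact force between webcam and cartridge_tall above 10 N).
It fails at once if a bystander is moved more than 30 mm (distance of any of stapler, mug, mouse, ink_box, tape_roll, sharpener from where it was at the start of the episode above 0.03 m).
It also fails if it takes over 56 s, if anything falls off the work surface, if the arm or the gripper's body presses on something with over 40 N, if the wrist force passes 120 N, or if a joint passes its speed limit or range.

## Working session

There is one attempt and no reset: what is moved stays moved. The work goes in short steps, Python scripts to look and compute and a tool call to move; the robot and the scene stay as the last step left them, time stands still between calls to the robot, and variables do not carry over. Pictures are saved under pics/ and viewed, about 8 in all and at most 12, crops included, and the job is handed in when it is done.

Besides the shell and the picture viewer there is one more tool, called after ">>>" in YAML: its name, and indented under it one key for each argument. servo_tool: Moves the arm, as the interface text tells. Its arguments: {"type":"object","properties":{"motion":{"type":"array","items":{"type":"array","items":{"type":"number"}}},"fingers":{"type":"number"},"grip_force":{"type":"number"}},"required":["motion"]}

```bash
mkdir -p pics
cat > h.py <<'E'
from plant import arm
import numpy as np, cv2
from scipy.spatial.transform import Rotation as R
def cal(n):
    c=arm.calibration(n); f=192/np.tan(np.radians(c["fovy"])/2)
    return f,c["cx"],c["cy"],R.from_rotvec(np.ravel(c["rvec"])).as_matrix(),np.ravel(c["tvec"])
def cloud(n,d,c=None):
    f,cx,cy,Rm,t=c or cal(n)
    v,u=np.mgrid[0:384,0:512]
    P=np.stack([(u-cx)/f*d,(v-cy)/f*d,d],-1)
    return (P-t)@Rm
def proj(n,p):
    f,cx,cy,Rm,t=cal(n); q=Rm@np.array(p)+t
    return q[0]/q[2]*f+cx,q[1]/q[2]*f+cy
E
python3 - <<'E'
from h import *
ims=[]
for n in ["scene","top"]:
    p,d=arm.read_camera(n); np.savez(n,p=p,d=d); W=cloud(n,d); np.save(n+"W",W)
    cv2.imwrite(f"pics/{n}0.png",cv2.resize(p,(800,600),interpolation=cv2.INTER_CUBIC))
    c=cal(n); print(n,c[0],"campos",-c[3].T@c[4])
    for q in ["printer","carriage","cartridge_tall","cartridge_short","webcam","organiser","stapler","mug","ink_box"]:
        for r in arm.outline_of(n,q)[:3]:
            m=r["pixels"]&(d>0)
            if m.sum(): print(q,round(r["score"],2),np.round(r["bbox"]),np.round(np.median(W[m],0),3),"zmax",np.round(np.percentile(W[m][:,2],98),3))
print(arm.observe())
E
```

```text
scene 495.9286636105054 campos [ 1.63737921 -1.00349831  1.1849315 ]
printer 0.78 [256. 214. 131. 106.] [ 0.584 -0.005  0.102] zmax 0.155
carriage 0.63 [243. 212.  32.  36.] [ 0.586 -0.079  0.107] zmax 0.155
cartridge_tall 0.73 [158. 228.  13.  19.] [ 0.363 -0.294  0.045] zmax 0.067
cartridge_tall 0.6 [296. 250.  16.  18.] [ 0.793 -0.025  0.044] zmax 0.068
cartridge_short 0.54 [234. 215.  14.  12.] [ 0.579 -0.112  0.125] zmax 0.133
webcam 0.93 [190. 266.  32.  79.] [ 0.678 -0.377  0.066] zmax 0.23
organiser 0.62 [344. 189.  33.  36.] [0.688 0.373 0.072] zmax 0.137
organiser 0.55 [241. 213.  31.  29.] [ 0.586 -0.076  0.106] zmax 0.155
stapler 0.97 [143. 252.  36.  20.] [ 0.41  -0.392  0.032] zmax 0.05
mug 0.8 [115. 259.  37.  40.] [ 0.423 -0.513  0.062] zmax 0.097
ink_box 0.69 [340. 164.  22.  15.] [0.567 0.506 0.074] zmax 0.084
top 441.12923077330834 campos [ 0.41157458 -0.01285171  1.75162995]
printer 0.98 [247. 210. 120. 101.] [0.538 0.047 0.113] zmax 0.154
printer 0.68 [155. 175.  35.  30.] [0.666 0.388 0.066] zmax 0.147
printer 0.31 [269. 204.   7.  16.] [ 0.548 -0.043  0.141] zm
[... 1084 characters left out ...]
rray([ 1.23750976,  0.41737309, -0.01030119,  1.61358246,  0.00470201,
        1.11072186, -0.05299128]), 'joint_velocities': array([-1.06017146e-03, -1.08288288e-03, -7.96341640e-04, -1.88791457e-04,
        8.43046429e-05,  1.05697789e-05, -8.60721031e-04]), 'joint_efforts': array([-5.49591023e-04, -8.51002049e+01,  6.37848806e-01, -4.26267242e+01,
       -4.86067473e-02,  1.36757988e-02,  2.01636544e-05]), 'ee_pos': array([ 0.17978716, -0.59856568,  0.20544927]), 'orientation': array([-3.10816298e+00, -4.56726766e-01,  7.63461893e-05]), 'force': array([-0.38328219, -0.52687244, -0.02050359]), 'wrist_torque': array([-0.00950275, -0.01943247, -0.02380929]), 'finger_gap': 0.9992041305472882}
```

Run:
```python
from h import *
T=np.load("top.npz");S=np.load("scene.npz")
a=cv2.resize(T["p"][130:290,100:420],(800,400),interpolation=cv2.INTER_CUBIC)
cv2.imwrite("pics/a.png",a)
b=cv2.resize(S["p"][150:330,100:370],(800,533),interpolation=cv2.INTER_CUBIC)
cv2.imwrite("pics/b.png",b)
for n in ["top","scene"]:
    W=np.load(n+"W.npy").reshape(-1,3)
    near=(W[:,0]>.3)&(W[:,0]<.8)&(abs(W[:,1])<.3)
    m=near&(abs(W[:,2]-.13)<.006)
    print(n,m.sum(),cv2.minAreaRect(W[m][:,:2].astype(np.float32)), "z",np.median(W[m][:,2]))
    m=near&(W[:,2]>.145); print("high",np.round(W[m],3)[::max(1,m.sum()//60)].tolist())
    m=(W[:,2]>.195)&(W[:,0]>.5)&(W[:,1]<-.25); print("cam",m.sum(),cv2.minAreaRect(W[m][:,:2].astype(np.float32)),W[m].min(0),W[m].max(0))
    m=(W[:,2]>.004)&(W[:,2]<.05)&(W[:,0]>.55)&(W[:,1]<-.28)&(W[:,1]>-.48); print("foot",m.sum(),cv2.minEnclosingCircle(W[m][:,:2].astype(np.float32)))
```

```text
top 3863 ((0.5474633574485779, 0.033656537532806396), (0.300321489572525, 0.4206198751926422), 7.677445888519287) z 0.12988222744134748
high [[0.412, -0.013, 1.752], [0.412, -0.013, 1.752], [0.412, -0.013, 1.752], [0.412, -0.013, 1.752], [0.412, -0.013, 1.752], [0.412, -0.013, 1.752], [0.412, -0.013, 1.752], [0.412, -0.013, 1.752], [0.412, -0.013, 1.752], [0.412, -0.013, 1.752], [0.412, -0.013, 1.752], [0.412, -0.013, 1.752], [0.412, -0.013, 1.752], [0.412, -0.013, 1.752], [0.412, -0.013, 1.752], [0.412, -0.013, 1.752], [0.412, -0.013, 1.752], [0.412, -0.013, 1.752], [0.412, -0.013, 1.752], [0.412, -0.013, 1.752], [0.412, -0.013, 1.752], [0.412, -0.013, 1.752], [0.412, -0.013, 1.752], [0.412, -0.013, 1.752], [0.412, -0.013, 1.752], [0.576, -0.031, 0.15], [0.578, -0.155, 0.158], [0.574, -0.115, 0.151], [0.569, -0.042, 0.154], [0.57, -0.104, 0.155], [0.571, -0.165, 0.159], [0.565, -0.05, 0.157], [0.566, -0.111, 0.158], [0.561, -0.013, 0.16], [0.562, -0.075, 0.152], [0.557, -0.013, 0.158], [0.558, -0.075, 0.156], [0.554, -0.05, 0.155], [0.412, -0.013, 1.752], [0.515, -0.08, 0.15], [0.50
[... 2319 characters left out ...]
, 0.162], [0.578, -0.125, 0.159], [0.571, -0.15, 0.163], [0.578, -0.143, 0.164], [0.578, -0.129, 0.156], [0.57, -0.15, 0.159], [0.579, -0.143, 0.16], [0.582, -0.132, 0.156], [0.571, -0.155, 0.157], [0.578, -0.147, 0.158], [0.569, -0.162, 0.156], [0.581, -0.159, 0.161], [0.582, -0.146, 0.155], [0.578, -0.16, 0.155], [0.57, -0.163, 0.148], [0.585, -0.162, 0.156], [0.573, -0.162, 0.145], [0.589, -0.161, 0.154], [0.587, -0.16, 0.148]]
cam 1577 ((1.0148208141326904, -0.8529223203659058), (0.46433839201927185, 1.1939005851745605), 55.15084457397461) [ 0.64225168 -1.00349831  0.19505145] [ 1.63737921 -0.32797299  1.1849315 ]
foot 1689 ((0.7756938934326172, -0.3854542374610901), 0.24177217483520508)
```

View pics/a.png

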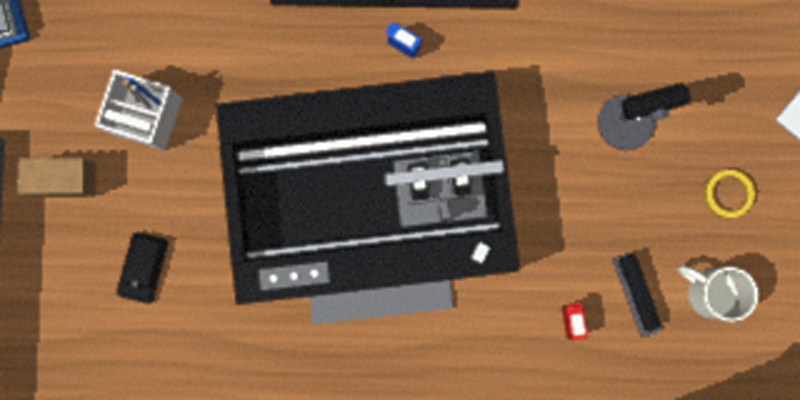

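View pics/b.png

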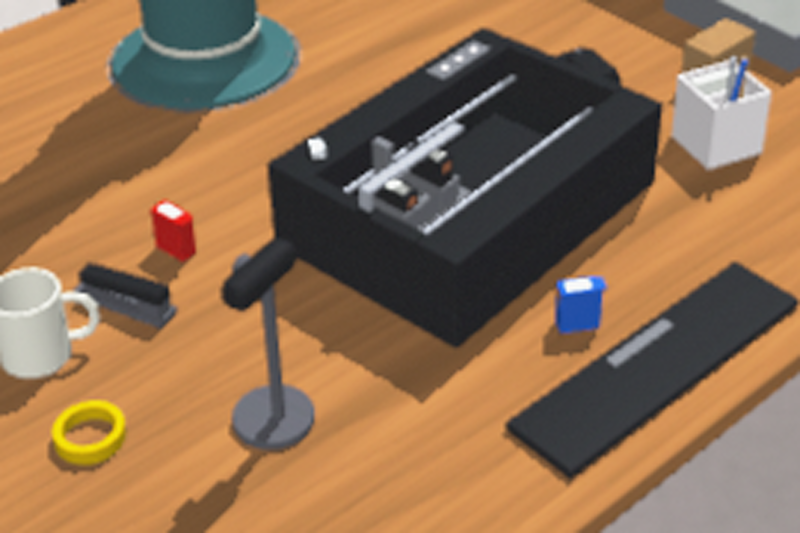

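Run:
```python
from h import *
yaw=np.radians(7.6); c=np.array([.5475,.0340])
for n in ["top","scene"]:
    z=np.load(n+".npz"); W=np.load(n+"W.npy"); ok=(z["d"]>0).ravel(); W=W.reshape(-1,3)
    P=W.copy(); d=W[:,:2]-c; P[:,0]=d@[np.cos(yaw),np.sin(yaw)]; P[:,1]=d@[-np.sin(yaw),np.cos(yaw)]
    m=ok&(W[:,2]>.195)&(W[:,0]>.55)&(W[:,0]<.8)&(W[:,1]<-.25)&(W[:,1]>-.5); r=cv2.minAreaRect(W[m][:,:2].astype(np.float32)); print(n,"cam",m.sum(),r,W[m].min(0),W[m].max(0))
    q=W[m][:,:2]; _,_,v=np.linalg.svd(q-q.mean(0)); print(q.mean(0),v[0])
    m=ok&(W[:,2]>.004)&(W[:,2]<.03)&(W[:,0]>.57)&(W[:,0]<.76)&(W[:,1]<-.28)&(W[:,1]>-.46); print("foot",m.sum(),cv2.minEnclosingCircle(W[m][:,:2].astype(np.float32)),np.median(W[m],0))
    m=ok&(P[:,2]>.15)&(P[:,2]<.165)&(P[:,0]>-.02)&(P[:,0]<.03)&(P[:,1]>-.19)&(P[:,1]<.2); A=P[m]; k=np.polyfit(A[:,1],A[:,0],1); print("bar slope,x",k,A[:,1].max(),np.median(A[:,2]))
    m=ok&(P[:,2]>.135)&(P[:,2]<.16)&(P[:,0]<-.025)&(P[:,0]>-.08)&(P[:,1]<0)&(P[:,1]>-.18); A=P[m]; print("fin",m.sum(),A.mean(0),A.min(0),A.max(0))
    for s in (32,-32):
        ys=-.1094+s/1000
        for lo,hi in ((-.03,-.005),(.013,.03)):
            m=ok&(abs(P[:,1]-ys)<.014)&(P[:,0]>lo)&(P[:,0]<hi)&(P[:,2]<.15); print(s,lo,np.round(np.percentile(P[m][:,2],[10,50,75,90,97]),3))
print(arm.observe()["time_s"])
```

```text
top cam 270 ((0.6628190875053406, -0.37430113554000854), (0.04180162400007248, 0.09581272304058075), 16.821367263793945) [ 0.64193356 -0.4192036   0.19863489] [ 0.69263682 -0.32691738  0.23518596]
[ 0.66402269 -0.37193401] [-0.27167854  0.96238806]
foot 561 ((0.665550708770752, -0.36526042222976685), 0.12235622853040695) [ 0.65624769 -0.36355841  0.00848157]
bar slope,x [-0.00272806  0.00331603] -0.030256400591686057 0.15797567153901737
fin 33 [-0.04559372 -0.10434626  0.14882683] [-0.06184257 -0.11587356  0.13714292] [-0.0256818  -0.07042756  0.15858366]
32 -0.03 [0.104 0.14  0.142 0.144 0.146]
32 0.013 [0.091 0.14  0.143 0.145 0.146]
-32 -0.03 [0.106 0.126 0.129 0.131 0.132]
-32 0.013 [0.104 0.126 0.128 0.131 0.133]
scene cam 361 ((0.6642356514930725, -0.37745237350463867), (0.04557386040687561, 0.0950128361582756), 14.823779106140137) [ 0.64225168 -0.42251358  0.19560219] [ 0.69576479 -0.32797299  0.23350916]
[ 0.67452354 -0.38019794] [ 0.24473308 -0.96959049]
foot 802 ((0.664112389087677, -0.3687719702720642), 0.12639151513576508) [ 0.67643608 -0.3780406   0.00942364]
bar slope,x [-0.01148309  0.00359721] -0.027385245665216634 0.1590386086287635
fin 49 [-0.04552403 -0.10849046  0.14649698] [-0.06400823 -0.12413006  0.13662379] [-0.02782309 -0.06468407  0.15916561]
32 -0.03 [0.108 0.129 0.142 0.144 0.146]
32 0.013 [0.094 0.124 0.139 0.142 0.146]
-32 -0.03 [0.109 0.12  0.126 0.128 0.131]
-32 0.013 [0.097 0.116 0.128 0.131 0.131]
1.0
```

```bash
cat >> h.py <<'E'
def go(x,y,z,yaw):
    s=arm.observe(); R0=R.from_rotvec(s["orientation"]); 
    a=np.radians(yaw)/2; R1=R.from_rotvec(np.pi*np.array([np.cos(a),np.sin(a),0]))
    p=R0.inv().apply(np.array([x,y,z])-s["ee_pos"])*1000
    t=np.degrees((R0.inv()*R1).as_rotvec())
    print("t",round(s["time_s"],2),"at",np.round(s["ee_pos"],4),"shift",np.round(p,1),"turn",np.round(t,2))
E
python3 -c "
from h import *
go(.513,-.081,.22,7.6)"
```

```text
t 1.0 at [ 0.1798 -0.5986  0.2054] shift [ 468.  -399.8  -14.5] turn [-0.    0.    9.12]
```

>>> servo_tool:
  motion:
    - [10, -8, -15, 0, 0, 0]
    - [40, -34, -20, 0, 0, 1]
    - [80, -68, -20, 0, 0, 2]
    - [120, -102, -20, 0, 0, 3]
    - [160, -137, -20, 0, 0, 4]
    - [200, -171, -20, 0, 0, 5]
    - [240, -205, -20, 0, 0, 6]
    - [280, -239, -20, 0, 0, 7]
    - [320, -273, -20, 0, 0, 8]
    - [360, -308, -20, 0, 0, 9.1]
    - [400, -342, -18, 0, 0, 9.1]
    - [435, -372, -15, 0, 0, 9.1]
    - [460, -393, -15, 0, 0, 9.1]
    - [468, -400, -14.5, 0, 0, 9.1]
    - [468, -400, -14.5, 0, 0, 9.1]
    - [468, -400, -14.5, 0, 0, 9.1]
  fingers: 32

```text
time_s: 3.0
ee_pos: [0.5124, -0.082, 0.2202]
orientation: [3.134, 0.206, -0.0]
force: [0.3, -0.6, -1.0]
finger_gap: 0.34
```

Run:
```python
from h import *
go(.513,-.081,.22,7.6)
c=cal("wrist"); p,d=arm.read_camera("wrist"); W=cloud("wrist",d,c); ok=d>0
np.savez("w1",p=p,d=d,W=W)
yaw=np.radians(7.6)
cc=np.array([.5475,.0340]);P=W.copy();D=W[...,:2]-cc;P[...,0]=D@[np.cos(yaw),np.sin(yaw)];P[...,1]=D@[-np.sin(yaw),np.cos(yaw)]
m=ok&(P[...,0]<-.03)&(P[...,0]>-.07)&(P[...,1]<-.05)&(P[...,1]>-.17)&(P[...,2]>.145)&(P[...,2]<.16)
A=P[m]; print(m.sum(),np.percentile(A,[2,50,98],axis=0).round(4) if m.sum() else 0)
for u in [(.5134,-.0809,.152)]: print(proj("wrist",u))
cv2.imwrite("pics/w1.png",cv2.resize(p,(640,480)))
```

```text
t 3.0 at [ 0.5124 -0.082   0.2202] shift [ 0.7 -0.9  0.2] turn [ 0.03  0.01 -0.06]
426 [[-0.0609 -0.1153  0.1463]
 [-0.0478 -0.1099  0.1509]
 [-0.0361 -0.1044  0.1525]]
(np.float64(257.82712560385573), np.float64(200.84624863060927))
```

View pics/w1.png

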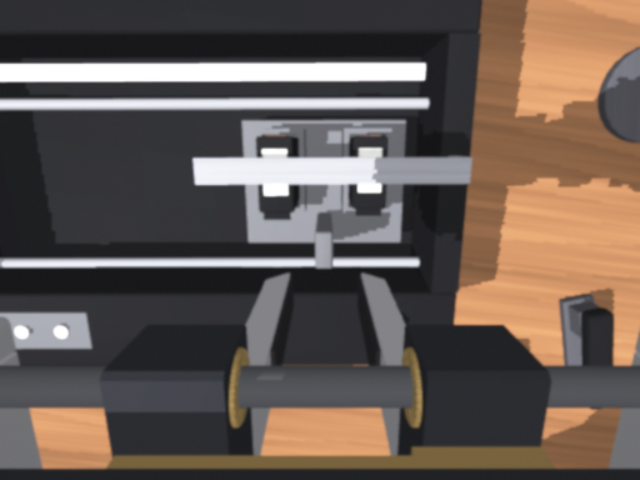

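The picture shows the printer square to the gripper, with the fin at (323,242) between the open fingers. The taller cartridge is on the left at (277,175) and the shorter on the right at (370,175), both under the bar. The fin agrees with the computed point within 1 mm.

>>> servo_tool:
  motion:
    - [0.7, -0.7, 25, 0, 0, 0]
    - [0.7, -0.7, 60, 0, 0, 0]
    - [0.7, -0.7, 90, 0, 0, 0]
    - [0.7, -0.7, 103, 0, 0, 0]
    - [0.7, -0.7, 104, 0, 0, 0]

```text
time_s: 3.68
ee_pos: [0.5133, -0.0804, 0.1159]
orientation: [-3.135, -0.208, 0.001]
force: [-0.6, 0.3, -0.3]
finger_gap: 0.344
```

>>> servo_tool:
  motion:
    - [0, 0, 0, 0, 0, 0]
    - [0, 0, 0, 0, 0, 0]
    - [0, 0, 0, 0, 0, 0]
    - [0, 0, 0, 0, 0, 0]
  fingers: 0
  grip_force: 25

```text
time_s: 4.18
ee_pos: [0.514, -0.0802, 0.1167]
orientation: [3.134, 0.209, 0.002]
force: [-2.3, -0.2, 7.5]
finger_gap: 0.127
```

>>> servo_tool:
  motion:
    - [0, -5, 0, 0, 0, 0]
    - [0, -18, 0, 0, 0, 0]
    - [0, -35, 0, 0, 0, 0]
    - [0, -52, 0, 0, 0, 0]
    - [0, -70, 0, 0, 0, 0]
    - [0, -88, 0, 0, 0, 0]
    - [0, -105, 0, 0, 0, 0]
    - [0, -122, 0, 0, 0, 0]
    - [0, -140, 0, 0, 0, 0]
    - [0, -155, 0, 0, 0, 0]
    - [0, -168, 0, 0, 0, 0]
    - [0, -176, 0, 0, 0, 0]
    - [0, -181, 0, 0, 0, 0]
    - [0, -184, 0, 0, 0, 0]
    - [0, -186, 0, 0, 0, 0]
    - [0, -186, 0, 0, 0, 0]

```text
time_s: 6.18
ee_pos: [0.4893, 0.1027, 0.1167]
orientation: [3.133, 0.207, 0.001]
force: [-3.6, -11.3, 12.2]
finger_gap: 0.126
```

>>> servo_tool:
  motion:
    - [0, 0, 0, 0, 0, 0]
    - [0, 0.5, 0, 0, 0, 0]
    - [0, 1, 0, 0, 0, 0]

```text
time_s: 6.55
ee_pos: [0.4893, 0.1026, 0.1167]
orientation: [3.134, 0.208, 0.001]
force: [-4.1, -4.2, 10.4]
finger_gap: 0.127
```

>>> servo_tool:
  motion:
    - [0, 0, 0, 0, 0, 0]
    - [0, 0, 0, 0, 0, 0]
    - [0, 0, 0, 0, 0, 0]
    - [0, 0, -10, 0, 0, 0]
    - [0, 0, -40, 0, 0, 0]
    - [0, 0, -80, 0, 0, 0]
    - [0, -16, -105, 0, 0, 0]
    - [0, -30, -110, 0, 0, 0]
    - [0, -32, -110, 0, 0, 0]
    - [0, -32, -110, 0, 0, 0]
  fingers: 32

```text
time_s: 7.8
ee_pos: [0.4844, 0.1347, 0.225]
orientation: [3.134, 0.209, -0.003]
force: [0.2, -0.8, -0.5]
finger_gap: 0.337
```

Run:
```python
from h import *
c=cal("wrist"); p,d=arm.read_camera("wrist"); W=cloud("wrist",d,c); ok=d>0
yaw=np.radians(7.6)
cc=np.array([.5475,.0340]);P=W.copy();D=W[...,:2]-cc;P[...,0]=D@[np.cos(yaw),np.sin(yaw)];P[...,1]=D@[-np.sin(yaw),np.cos(yaw)]
def st(n,x0,x1,y0,y1,z0,z1):
    m=ok&(P[...,0]<x1)&(P[...,0]>x0)&(P[...,1]<y1)&(P[...,1]>y0)&(P[...,2]>z0)&(P[...,2]<z1)
    A=P[m]; print(n,m.sum()); 
    if m.sum(): print(np.percentile(A,[2,50,98],axis=0).round(4),"w",np.median(W[m],0).round(4),cv2.minAreaRect(A[:,:2].astype(np.float32)))
st("fin",-.07,-.033,.04,.11,.146,.16)
st("tall",-.032,.032,.08,.14,.138,.147)
st("short",-.032,.032,.02,.07,.122,.135)
go(.5333,.1407,.22,7.6)
print(proj("wrist",(.5333,.1407,.142)))
cv2.imwrite("pics/w2.png",cv2.resize(p,(640,480)))
```

```text
fin 429
[[-0.0615  0.0697  0.1465]
 [-0.0489  0.0757  0.1509]
 [-0.0364  0.0813  0.1522]] w [0.4892 0.1025 0.1509] ((-0.049194756895303726, 0.07544749230146408), (0.026277754455804825, 0.012095814570784569), 0.6043525338172913)
tall 1807
[[-0.0288  0.0958  0.1393]
 [-0.0012  0.1074  0.1412]
 [ 0.0232  0.119   0.1428]] w [0.5322 0.1402 0.1412] ((-0.0030184704810380936, 0.10741453617811203), (0.053990792483091354, 0.024049174040555954), 0.05505841225385666)
short 1680
[[-0.0288  0.0324  0.1242]
 [-0.0009  0.0442  0.1272]
 [ 0.0233  0.0555  0.1287]] w [0.5405 0.0775 0.1272] ((-0.002463892102241516, 0.043521031737327576), (0.05487572401762009, 0.02447318844497204), 0.19974064826965332)
t 7.85 at [0.4844 0.1345 0.225 ] shift [49.3  0.3  4.9] turn [0.   0.09 0.  ]
(np.float64(259.41964091431896), np.float64(140.57021008882612))
```

View pics/w2.png

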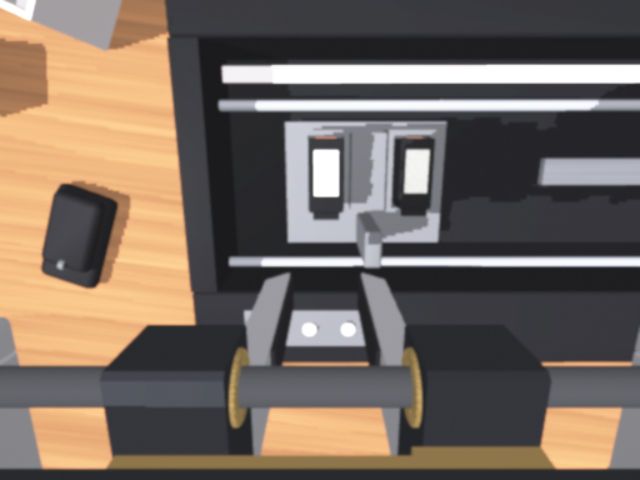

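The carriage is at its stop (fin travel 185 mm). The tall cartridge is at (325,175), clear of the bar end at (540,172), and the short one at (415,172) is still seated.

Possible confusions are the short cartridge at (415,172) here, the blue one at (403,40) and the red one at (575,322) in the top crop. The black 142 mm top on the left is the one I want.

>>> servo_tool:
  motion:
    - [15, 0.3, 0, 0, 0, 0]
    - [35, 0.5, 5, 0, 0, 0]
    - [47, 0.5, 20, 0, 0, 0]
    - [49, 0.5, 45, 0, 0, 0]
    - [49, 0.5, 75, 0, 0, 0]
    - [49, 0.5, 98, 0, 0, 0]
    - [49, 0.5, 108, 0, 0, 0]
    - [49, 0.5, 110, 0, 0, 0]
    - [49, 0.5, 110, 0, 0, 0]
  fingers: 44

```text
time_s: 8.98
ee_pos: [0.5339, 0.1411, 0.1165]
orientation: [-3.135, -0.209, -0.001]
force: [0.4, 0.1, 0.3]
finger_gap: 0.468
```

```bash
python3 -c "
from h import *
go(.5328,.1404,.114,7.6); print(arm.observe()['force'])"
```

```text
t 8.97 at [0.5339 0.1411 0.1165] shift [-1.2  0.5  2.5] turn [-0.01 -0.04  0.01]
[0.43195266 0.05814601 0.31668377]
```

>>> servo_tool:
  motion:
    - [-1, 0.5, 2, 0, 0, 0]
    - [-1, 0.5, 2, 0, 0, 0]
    - [-1, 0.5, 2, 0, 0, 0]
    - [-1, 0.5, 2, 0, 0, 0]
    - [-1, 0.5, 2, 0, 0, 0]
    - [-1, 0.5, 2, 0, 0, 0]
  fingers: 0
  grip_force: 30

```text
time_s: 9.72
ee_pos: [0.5326, 0.1404, 0.1142]
orientation: [-3.135, -0.209, -0.0]
force: [-1.4, -0.8, 5.7]
finger_gap: 0.251
```

>>> servo_tool:
  motion:
    - [0, 0, -4, 0, 0, 0]
    - [0, 0, -10, 0, 0, 0]
    - [0, 0, -20, 0, 0, 0]
    - [0, 0, -32, 0, 0, 0]
    - [0, 0, -45, 0, 0, 0]
    - [0, 0, -60, 0, 0, 0]
    - [0, 0, -80, 0, 0, 0]
    - [0, 0, -100, 0, 0, 0]
    - [0, 0, -110, 0, 0, 0]
    - [0, 0, -110, 0, 0, 0]

```text
time_s: 10.98
ee_pos: [0.5327, 0.1404, 0.2245]
orientation: [-3.135, -0.208, -0.001]
force: [0.1, -0.2, -1.4]
finger_gap: 0.248
```

Run:
```python
from h import *
go(.5,-.38,.2,15.8)
c=cal("wrist"); p,d=arm.read_camera("wrist")
cv2.imwrite("pics/w3.png",cv2.resize(p,(640,480)))
```

```text
t 10.97 at [0.5327 0.1404 0.2245] shift [-101.3  511.5   24.4] turn [ 0.   -0.05 -8.19]
```

View pics/w3.png

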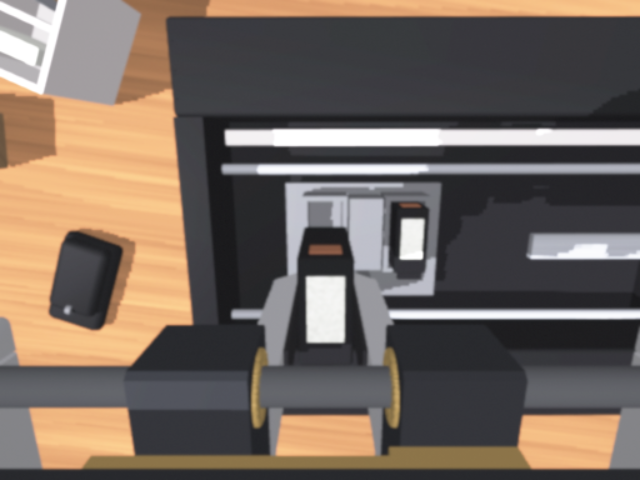

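The cartridge is held upright with its chip facing forward at (325,248). The short one is still seated at (410,238), and the carriage has not moved.

>>> servo_tool:
  motion:
    - [-4, 10, 0, 0, 0, 0]
    - [-12, 36, 0, 0, 0, -0.5]
    - [-24, 72, 0, 0, 0, -1]
    - [-37, 110, 0, 0, 0, -2]
    - [-49, 148, 0, 0, 0, -3]
    - [-61, 186, 0, 0, 0, -4]
    - [-74, 224, 0, 0, 0, -5]
    - [-86, 262, 0, 0, 0, -6]
    - [-99, 300, 0, 0, 0, -7]
    - [-111, 338, 0, 0, 0, -8]
    - [-124, 376, 0, 0, 0, -8.2]
    - [-136, 414, 0, 0, 0, -8.2]
    - [-149, 452, 0, 0, 0, -8.2]
    - [-161, 488, 0, 0, 0, -8.2]
    - [-169, 513, 0, 0, 0, -8.2]
    - [-174, 528, 0, 0, 0, -8.2]
    - [-175, 532, 0, 0, 0, -8.2]
    - [-175, 532, 0, 0, 0, -8.2]
    - [-175, 532, 0, 0, 0, -8.2]

```text
time_s: 13.4
ee_pos: [0.43, -0.4092, 0.224]
orientation: [-3.111, -0.434, -0.0]
force: [-0.7, -0.8, -1.0]
finger_gap: 0.255
```

Run:
```python
from h import *
go(.43,-.41,.225,15.8)
for n in ["wrist","top"]:
    c=cal(n); p,d=arm.read_camera(n); W=cloud(n,d,c); ok=d>0
    V=W[ok]
    m=(V[:,2]>.19)&(V[:,2]<.235)&(V[:,0]>.6)&(V[:,0]<.73)&(V[:,1]<-.28)&(V[:,1]>-.47); A=V[m]
    if len(A)>20: print(n,len(A),cv2.minAreaRect(A[:,:2].astype(np.float32)),A.min(0),A.max(0))
    m=(V[:,2]>.004)&(V[:,2]<.016)&(V[:,0]>.6)&(V[:,0]<.74)&(V[:,1]<-.28)&(V[:,1]>-.46); A=V[m]
    if len(A)>20: print("foot",len(A),cv2.minEnclosingCircle(A[:,:2].astype(np.float32)),np.percentile(A,[1,99],axis=0))
    m=(V[:,2]>.05)&(V[:,2]<.17)&(V[:,0]>.6)&(V[:,0]<.74)&(V[:,1]<-.28)&(V[:,1]>-.46); A=V[m]
    if len(A)>5: print("mast",len(A),np.median(A,0),A.std(0))
    cv2.imwrite(f"pics/{n}4.png",cv2.resize(p,(640,480)))
```

```text
t 13.4 at [ 0.43   -0.4092  0.224 ] shift [-0.2  0.8 -1. ] turn [-0.01 -0.01  0.09]
foot 112 ((0.6282263994216919, -0.38490045070648193), 0.018953880295157433) [[ 0.62234953 -0.40191361  0.00408979]
 [ 0.63297911 -0.36796677  0.01173258]]
top 271 ((0.6626166105270386, -0.37478935718536377), (0.042115092277526855, 0.09435568004846573), 17.16209602355957) [ 0.64099958 -0.41828816  0.20085817] [ 0.69266853 -0.32690662  0.23472468]
foot 412 ((0.6651943325996399, -0.36684921383857727), 0.1041434109210968) [[ 0.60218626 -0.45465141  0.00403309]
 [ 0.7347389  -0.28319599  0.01576708]]
```

View pics/wrist4.png

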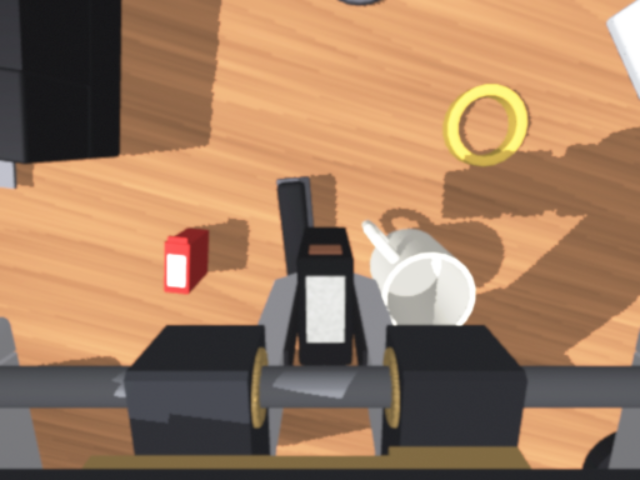

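The cartridge is held over the stapler, the mug and the red look-alike at (185,262), clear of them all. The near edge of the webcam foot at (358,0) agrees with the webcam origin of about (0.667, -0.374).

>>> servo_tool:
  motion:
    - [3, 1, 1, 0, 0, 0]
    - [11, 4, 4, 0, 0, 0]
    - [22, 8, 8, 0, 0, 0]
    - [33, 12, 12, 0, 0, 0]
    - [44, 16, 16, 0, 0, 0]
    - [55, 20, 20, 0, 0, 0]
    - [66, 23, 23, 0, 0, 0]
    - [76, 27, 27, 0, 0, 0]
    - [83, 29, 29, 0, 0, 0]
    - [87, 30.5, 30, 0, 0, 0]
    - [88, 31, 30, 0, 0, 0]
    - [88, 31, 30, 0, 0, 0]
    - [88, 31, 30, 0, 0, 0]

```text
time_s: 15.12
ee_pos: [0.5225, -0.4161, 0.1941]
orientation: [3.112, 0.432, 0.0]
force: [-0.2, -0.1, -0.7]
finger_gap: 0.256
```

Run:
```python
from h import *
go(.5232,-.4148,.194,15.8)
o=np.array([.6675,-.374]); f=np.array([.962,.272])
for n in ["scene","top"]:
    c=cal(n); p,d=arm.read_camera(n); W=cloud(n,d,c); ok=d>0
    # copper pixels near the show point
    hsv=cv2.cvtColor(p,cv2.COLOR_BGR2HSV)
    near=ok&(np.linalg.norm(W[...,:2]-[.547,-.408],axis=-1)<.03)&(abs(W[...,2]-.21)<.03)
    m=near&(hsv[...,0]<20)&(hsv[...,1]>90); print(n,near.sum(),"copper",m.sum(),np.median(W[m],0) if m.any() else "")
    r=arm.outline_of(n,"webcam")
    if r:
        k=r[0]["pixels"]&ok; A=W[k]; h=A[A[:,2]>.197]; h=h[(h[:,2]<.23)]; print("head",len(h),cv2.minAreaRect(h[:,:2].astype(np.float32)))
        # foot pixels intersected with plane z=.008
        Cm=-c[3].T@c[4]; ft=k&(W[...,2]<.03); q=W[ft]; q=Cm+(q-Cm)*((.01-Cm[2])/(q[:,2]-Cm[2]))[:,None]
        print("foot",len(q),cv2.minEnclosingCircle(q[:,:2].astype(np.float32)))
    for s in [proj(n,(.547,-.408,.21))]: print(s)
    if n=="scene":
        u,v=map(int,s); cv2.imwrite("pics/s5.png",cv2.resize(p[v-55:v+85,u-60:u+110],(680,560),interpolation=cv2.INTER_CUBIC))
```

```text
t 15.12 at [ 0.5225 -0.4161  0.1941] shift [ 1.  -1.   0.1] turn [ 0.01 -0.    0.01]
scene 199 copper 15 [ 0.5458128  -0.40840353  0.20752323]
head 0 ((0.0, 0.0), (0.0, 0.0), 0.0)
foot 630 ((0.5334634184837341, 0.11280713230371475), 0.32810431718826294)
(np.float64(154.80803714599426), np.float64(228.40883391738686))
top 0 copper 0 
head 226 ((0.6631436347961426, -0.3728290796279907), (0.040914665907621384, 0.09118396043777466), 17.160436630249023)
foot 279 ((0.6750534176826477, -0.3816204369068146), 0.05122986435890198)
(np.float64(371.7688294388395), np.float64(204.4230549525846))
```

View pics/s5.png

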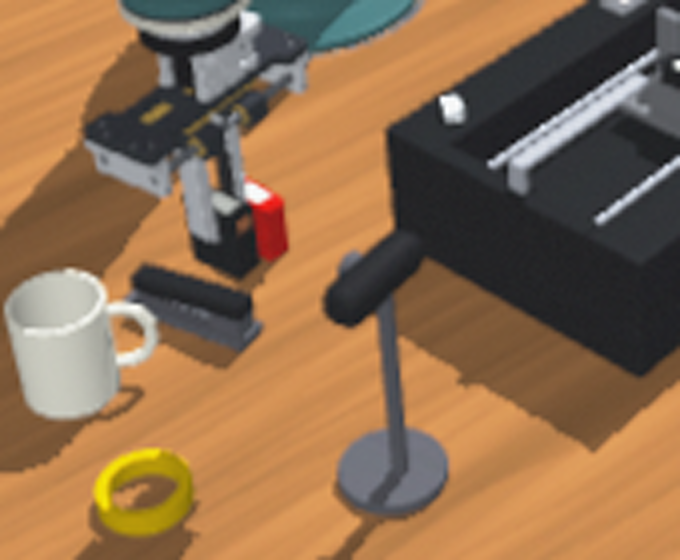

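Run:
```python
from h import *
from scipy.optimize import least_squares
for n in ["scene","top"]:
    c=cal(n); z=np.load(n+".npz"); p=z["p"]; d=z["d"]
    W=cloud(n,d,c); Cm=-c[3].T@c[4]
    hsv=cv2.cvtColor(p,cv2.COLOR_BGR2HSV)
    D=cloud(n,np.ones_like(d),c)-Cm          # rays
    for zp in (.008,.012):
        Q=Cm+D*((zp-Cm[2])/D[...,2])[...,None]
        m=(d>0)&(W[...,2]<.03)&(hsv[...,1]<70)&(np.linalg.norm(Q[...,:2]-[.67,-.375],axis=-1)<.065)
        l,lab,st,_=cv2.connectedComponentsWithStats(m.astype(np.uint8)); m=lab==1+st[1:,4].argmax()
        A=Q[m][:,:2]
        hull=cv2.convexHull(A.astype(np.float32))[:,0]
        s=least_squares(lambda q:np.linalg.norm(hull-q[:2],axis=1)-.044,[.67,-.375],loss="soft_l1",f_scale=.003)
        print(n,zp,m.sum(),s.x,np.abs(s.fun).max(),"free r",cv2.minEnclosingCircle(hull))
    m=(d>0)&(W[...,2]>.03)&(W[...,2]<.18)&(np.linalg.norm(W[...,:2]-[.67,-.375],axis=-1)<.03)&(hsv[...,1]<70)
    print("mast",m.sum(),np.median(W[m],0))
    m=(d>0)&(W[...,2]>.195)&(W[...,2]<.235)&(np.linalg.norm(W[...,:2]-[.67,-.375],axis=-1)<.07)
    V=W[m]; 
    for t in range(0,90,0): pass
    best=[]
    for deg in np.arange(8,24,1.):
        a=np.radians(deg); x=V[:,:2]@[np.cos(a),np.sin(a)]; best.append((np.percentile(x,97)-np.percentile(x,3),deg))
    print("yaw min-width",sorted(best)[:3])
```

```text
scene 0.008 440 [ 0.66944433 -0.37428037] 0.004188173644435959 free r ((0.6687954664230347, -0.37524664402008057), 0.04813355579972267)
scene 0.012 440 [ 0.67267079 -0.37638581] 0.0039530585782959135 free r ((0.6720873117446899, -0.37738198041915894), 0.04797028750181198)
mast 141 [ 0.68015312 -0.37454102  0.10774561]Traceback (most recent call last):
  File "<stdin>", line 20, in <module>
ValueError: range() arg 3 must not be zero
```

>>> servo_tool:
  motion:
    - [1, -0.3, 0, 0, 0, -0.3]
    - [2, -0.5, 0, 0, 0, -0.5]
    - [2.5, -0.5, 0, 0, 0, -0.5]
    - [2.5, -0.5, 0, 0, 0, -0.5]
    - [2.5, -0.5, 0, 0, 0, -0.5]
    - [2.5, -0.5, 0, 0, 0, -0.5]
    - [2.5, -0.5, 0, 0, 0, -0.5]
    - [2.5, -0.5, 0, 0, 0, -0.5]

```text
time_s: 16.32
ee_pos: [0.525, -0.4148, 0.1939]
orientation: [-3.11, -0.446, 0.0]
force: [0.1, 0.2, -0.3]
finger_gap: 0.253
```

Run:
```python
from h import *
s=arm.observe(); print(s["ee_pos"],R.from_rotvec(s["orientation"]).apply([1,0,0]),s["finger_gap"],abs(s["joint_velocities"]).max(),s["force"])
p,d=arm.read_camera("top"); W=cloud("top",d); V=W[d>0]
D=V[:,:2]-[.5475,.034]; a=np.radians(7.6); P=np.c_[D@[np.cos(a),np.sin(a)],D@[-np.sin(a),np.cos(a)],V[:,2]]
m=(P[:,0]>-.065)&(P[:,0]<-.035)&(abs(P[:,1]-.0756)<.03)&(P[:,2]>.14)&(P[:,2]<.16); print("fin",m.sum(),np.median(P[m],0))
m=(abs(P[:,0])<.02)&(abs(P[:,1]-.0436)<.009)&(P[:,2]>.09); print("short top",np.median(P[m],0))
arm.job_done()
```

```text
[ 0.5249553  -0.41476044  0.19391642] [ 9.59715691e-01  2.80972938e-01 -4.11750236e-07] 0.25339766295277416 0.0009041414886764743 [ 0.10834853  0.18955584 -0.32860752]
fin 26 [-0.0513449   0.07406495  0.15263963]
short top [0.0016536  0.04336315 0.12689918]
the job is handed in; nothing more can be done
```

I slid the carriage by its fin to the left stop, lifted out the tall cartridge (left pocket) and handed the job in while holding it in front of the webcam, at about 16.4 s of the 56 s allowed.

**Last checks:**
- **Cartridge:** it was still in the grip (opening about 24 mm) and motionless. The chip is at about (0.549, -0.408, 0.210), roughly 2 mm from my estimate of the show point. It is level with the lens and facing it at about 16° yaw.
- **Carriage:** the fin measured 1–2 mm from where it was at the stop, within the depth noise.
- **Short cartridge:** its top is at 127 mm, so it is still seated.
- **Bystanders:** nothing was touched that I could see in the pictures or the force readings.

**Disagreements:**
- Estimates of the webcam's position differed by up to about 1 cm, the worst being a top-view foot fit whose radius was too large. I used the head and the scene-view foot fit, which agree to about 3 mm.
- Its yaw estimates ranged from about 14° to 17°.
- The script for a last refinement of the webcam's yaw and top-view foot crashed part-way, so I did not have that extra check.

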